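# Pack the lunchbox and the snack tray

### The job

Make up two kits from the things on the bench. In the navy lunchbox stand the wide jar in the bigger of the two bays away from the latch and the steel pot in the smaller one, and lay the spoon flat along the long bay beside the latch; in the mint divider tray stand the slim jar in the short bay and set the snack tin flat, lid up, in the long bay. Keep the glass jars upright and set them down gently without dropping them, and leave the bottle, the mug and the loose lid where they are.

Things in the scene. Friction and masses are not known exactly. Their poses are not given: they have to be found in the camera images.
- lunchbox: Open navy box fixed to the bench, 172 x 172 mm, walls 36 tall and 4 thick, floor 4. Origin: centre of underside, z up. Grey latch tab sticks out 24 mm from the middle of its -x wall. Dividers (tops at 30 mm) make 3 bays: long one at the latch wall, centre x -44 y 0, inside 76 (x) by 164 (y) mm; bigger rear bay, centre x 40 y 36, 84 by 92; smaller rear bay, centre x 40 y -48, 84 by 68.
- tray: Mint silicone divider tray fixed to the bench, 76 (x) by 174 (y) mm, walls 22 mm tall and 4 thick, floor 4 mm. Origin: centre of its underside, z up. One divider (same height) makes two bays, both 68 mm in x: the long one, centre x 0 y 33, is 100 mm in y; the short one, centre x 0 y -52, is 62 mm in y.
- wide_jar: The wide glass jar with oats in it and a screwed-on bamboo lid, 62 mm across (straight-sided), 70 mm tall, the top 24 mm being the lid, about 220 g. Origin: centre of its underside; z up. Stands upright.
- slim_jar: The slim glass jar with nuts in it and a screwed-on bamboo lid, 38 mm across (straight-sided), 70 mm tall, the top 24 mm being the lid, about 100 g. Origin: centre of its underside; z up. Stands upright.
- pot: Round steel sauce pot with a flat steel lid (one rigid piece), 46 mm across, straight-sided, 60 mm tall, about 130 g. Origin: centre of its underside; z up. Stands upright.
- tin: Closed rectangular aluminium snack tin with rounded edges, 44 (x) by 76 (y) by 45 mm tall (one rigid piece), about 100 g. Origin: centre of its underside; y along its length, z up. Lies flat.
- spoon: Small steel spoon lying flat along its x axis, 140 mm long, 7 mm thick, about 45 g. Origin: on its underside at mid-length, where the straight handle (11 mm wide, x -70 to +27, 15 wide at its very end) can be gripped; the oval bowl, 32 mm wide, fills x +27 to +70. Balance point about 10 mm from the origin towards the bowl. z up.
- bottle: Bystander: aluminium drink bottle with a black cap, 68 mm across, 160 mm tall, standing at the far side of the bench. Origin: centre of its underside.
- mug: Bystander: white ceramic mug, 80 mm across, 85 mm tall, handle at +y. Origin: centre of its underside.
- box_lid: Bystander: the lunchbox's loose navy lid, 172 x 172 x 16 mm, lying flat at the far side of the bench. Origin: centre of its underside.
Mind the look-alikes: they are no part of the job. Leave any red or turquoise look-alike of the pot alone. Leave any red look-alike of the tin alone.

How it is judged:
At the end, for the whole second after the job is handed in: Each of the five things rests, released and level (within 0.15 rad), on the floor of its own bay (underside under 12 mm up), anywhere it fits; the spoon along its bay within 0.4 rad, either way round. Bottle, mug and lid are within 30 mm of their starts (x of wide_jar in the frame of lunchbox between 0.027 and 0.053 m and y of wide_jar in the frame of lunchbox between 0.019 and 0.053 m and z of wide_jar in the frame of lunchbox between -0.002 and 0.012 m and angle between each of wide_jar, pot, spoon, tin, slim_jar's own z axis and vertical below 0.15 rad and linear speed of each of wide_jar, pot, spoon, tin, slim_jar below 0.02 m/s and x of pot in the frame of lunchbox between 0.019 and 0.061 m and y of pot in the frame of lunchbox between -0.061 and -0.035 m and z of pot in the frame of lunchbox between -0.002 and 0.012 m and x of spoon in the frame of lunchbox between -0.074 and -0.014 m and y of spoon in the frame of lunchbox between -0.018 and 0.018 m and z of spoon in the frame of lunchbox between -0.002 and 0.012 m and angle between the x axis of spoon and the y axis of lunchbox, either way round below 0.4 rad and x of tin in the frame of tray between -0.014 and 0.014 m and y of tin in the frame of tray between 0.019 and 0.047 m and z of tin in the frame of tray between -0.002 and 0.012 m and x of slim_jar in the frame of tray between -0.017 and 0.017 m and y of slim_jar in the frame of tray between -0.066 and -0.038 m and z of slim_jar in the frame of tray between -0.002 and 0.012 m and distance of each of bottle, mug, box_lid from where it was at the start of the episode below 0.03 m); the robot touches nothing.
It fails at once if a glass jar is tipped (more than 35 degrees from upright) (angle between any of wide_jar, slim_jar's own z axis and vertical above 0.61 rad).
It fails at once if a glass jar is dropped (moves faster than 0.6 m/s with no finger on it, a fall of some 18 mm) ((linear speed of wide_jar above 0.6 m/s and contact force between the fingers and wide_jar below 0.05 N) or (linear speed of slim_jar above 0.6 m/s and contact force between the fingers and slim_jar below 0.05 N)).
It fails at once if the bottle, mug or loose lid is pushed away (more than 30 mm) (distance of any of bottle, mug, box_lid from where it was at the start of the episode above 0.03 m).
It also fails if it takes over 138 s, if anything falls off the work surface, if the arm or the gripper's body presses on something with over 40 N, if the wrist force passes 120 N, or if a joint passes its speed limit or range.

### The arm

A 6-joint arm with a two-finger parallel gripper is mounted at the origin on the work surface. World frame = base frame: x ahead of the robot, y to its left, z up, the work surface at z = 0. Lengths are in m, angles in rad, forces in N, time in s.
With the tool pointing down it reaches from about 0.425 to 0.95 m from the base axis. Payload 3.5 kg.
Tool frame: the origin (TCP) lies on the centre line of the jaws, within the pads' length; the fingertips stand 8 mm ahead of it and the grasp point (between the pads) lies 11 mm behind it; z points along the fingers, y is the line along which they close (so a half turn about z gives the same grasp; the last joint's range is limited). The gripper opens to 85 mm and grips with 20 to 120 N. Pads are 22 mm wide; open, the fingers measure 114 mm over their backs; the gripper's body (76 mm by 85 mm) begins 54 mm behind the grasp point. The pads swing forward as they close: fully open they stand 13 mm farther back than shut.
Start: joints at [-1.255, 0.286, 1.577, -0, 1.279, -0.15], TCP at [0.303, -0.603, 0.239] pointing down, gripper open.
Joint ranges: [-2.77, 2.77], [-0.9, 2.22], [0.21, 2.48], [-1.53, 4.67], [0.24, 2.81], [-2.84, 2.84]. Speed limits (rad/s): [2.79, 2.79, 3.14, 3.14, 3.14, 3.14].

### API

Orientations are given as a unit quaternion [x, y, z, w].
In Python, from plant import ctrl gives the robot as it stands. The module is installed in compiled form; this text tells all that it offers.
- The arm moves only by the tool send_rows, never from a script. Its argument "steps" is a list of rows, each a list of 5 numbers: the shift along the tool's x, y, z in m, then the turn about the tool's z in degrees, then the opening, from -1 (shut) to 1 (fully open). A call has 1 to 12 rows; each row is the pose to reach, as a shift and turn from the pose commanded when the call began, along the tool's axes at that moment; what a row does not reach only later rows make up. A row lasts 1/10 s, in which the tool goes at most 50 mm and 8.59 degrees, less where a joint would pass 70% of its speed; a pose out of reach is approached as far as the arm can. A call with a gripper value outside its range is refused whole. The fingers move at their own pace and stop on an object; "squeeze" is the grip in N (left out, the last holds). Time passes only in rows, so rows that repeat a pose let the fingers close. It gives the time, the measured TCP pose, the force, the opening and the grip force at its end, in the units of the state.
- ctrl.get_state(): the state, without advancing time (a new reading comes with each control period).
- ctrl.read_camera(name): name is "side" or "top" or "wrist"; returns the picture (384x512x3 uint8, red, green, blue); there is no depth.
- ctrl.calibration(name): a dict with "intrinsics" (3x3 intrinsics, pixels), "extrinsics" (4x4, takes a point from world to camera coordinates); the wrist camera has in their place "tool_from_camera" (4x4, takes a point from camera to tool coordinates, whose origin is the TCP and whose axes are the flange's). Camera axes: x right, y up, looking along -z (the intrinsics and any distortion apply to the point x, -y, -z); pixel columns grow to the right and rows downward; lengths in m; the calibration is good to about 2 mm. A picture is of the moment at which its call begins: read the wrist's pose just before it. calibration takes no time and is no camera call.
- ctrl.sign_off(): hands the job in; it is judged then, once.
The state is a dict: "time": time; "qpos": joint angles; "dq": joint speeds; "joint_efforts": joint torques, N m; "eef_pos": TCP position; "tcp_rot": TCP orientation; "contact_force": force on the tool from outside, world axes, zero at the start; "wrist_torque": the same for the moment, N m; "opening": opening from 0.0 (shut) to 1.0 (fully open); "finger_force": force on a finger pad.
Only numpy, scipy, OpenCV 4.12 (cv2) and the standard library are available. Lean on these libraries where they do the work, as an engineer would, in place of code of your own. Each camera call takes 0.05 s, during which the arm holds its last target. There are 200 camera calls.

## Working session

There is one attempt and no reset: what is moved stays moved. The work goes in short steps, Python scripts to look and compute and a tool call to move; the robot and the scene stay as the last step left them, time stands still between calls to the robot, and variables do not carry over. Pictures are saved under pics/ and viewed, at most 17 in all, crops included, and the job is handed in when it is done.

Besides the shell and the picture viewer there is one more tool, called after "Emit:" by a JSON object that holds its "name" and its "arguments". send_rows: Moves the arm, as the interface text tells. Its arguments: {"type":"object","properties":{"steps":{"type":"array","items":{"type":"array","items":{"type":"number"}}},"squeeze":{"type":"number"}},"required":["steps"]}

```bash
mkdir -p pics; cat > h.py <<'E'
import numpy as np, cv2
from plant import ctrl
from scipy.spatial.transform import Rotation as R
def shot(n,f):
    im=ctrl.read_camera(n); cv2.imwrite('pics/'+f,im[:,:,::-1]); return im
def cam(n,st=None):
    c=ctrl.calibration(n); K=np.array(c['intrinsics'])
    if n=='wrist':
        st=st or ctrl.get_state(); T=np.eye(4); T[:3,:3]=R.from_quat(st['tcp_rot']).as_matrix(); T[:3,3]=st['eef_pos']
        W=T@np.array(c['tool_from_camera'])
    else: W=np.linalg.inv(np.array(c['extrinsics']))
    return K,W
def px2w(n,uv,z,st=None):
    K,W=cam(n,st); out=[]
    uv=np.atleast_2d(uv).astype(float)
    for (u,v),zz in zip(uv,np.broadcast_to(z,len(uv))):
        d=np.linalg.inv(K)@[u,v,1]; d=W[:3,:3]@[d[0],-d[1],-d[2]]
        o=W[:3,3]; out.append(o+d*(zz-o[2])/d[2])
    return np.array(out)
def w2px(n,P,st=None):
    K,W=cam(n,st); p=(np.atleast_2d(P)-W[:3,3])@W[:3,:3]; q=(p*[1,-1,-1])@K.T; return q[:,:2]/q[:,2:]
E
python3 - <<'E'
from h import *
shot('top','top0.png');shot('side','side0.png')
for n in('top','side','wrist'):
    c=ctrl.calibration(n);print(n,c)
a=cv2.imread('pics/top0.png');cv2.imwrite('pics/top0b.png',cv2.resize(a,(800,600),interpolation=cv2.INTER_CUBIC))
s=ctrl.get_state();print(s)
E
```

```text
top {'intrinsics': array([[372.57727928,   0.        , 252.20216465],
       [  0.        , 372.57727928, 186.74379239],
       [  0.        ,   0.        ,   1.        ]]), 'extrinsics': array([[-2.16384948e-02, -9.99470263e-01,  2.43098714e-02,
         4.71495117e-05],
       [ 9.82558857e-01, -1.67679277e-02,  1.85194300e-01,
        -5.09562385e-01],
       [-1.84688570e-01,  2.78932054e-02,  9.82401192e-01,
        -8.17446662e-01],
       [ 0.00000000e+00,  0.00000000e+00,  0.00000000e+00,
         1.00000000e+00]])}
side {'intrinsics': array([[399.02646069,   0.        , 258.06910804],
       [  0.        , 399.02646069, 196.50914948],
       [  0.        ,   0.        ,   1.        ]]), 'extrinsics': array([[-0.98750829, -0.15687707,  0.01472943,  0.50793239],
       [ 0.08898684, -0.4781131 ,  0.87377869, -0.07701305],
       [-0.13003351,  0.86417443,  0.48610065, -1.02854733],
       [ 0.        ,  0.        ,  0.        ,  1.        ]])}
wrist {'intrinsics': array([[295.69491147,   0.        , 258.96382859],
       [  0.        , 295.69491147, 189.90450527],
       [  0.
[... 405 characters left out ...]
time': 0.1, 'qpos': array([-1.25498700e+00,  2.87094214e-01,  1.57805596e+00,  1.59903827e-05,
        1.27860938e+00, -1.49994683e-01]), 'dq': array([ 0.00043871, -0.00291179, -0.0020034 , -0.00133649, -0.00030839,
        0.00149354]), 'joint_efforts': array([ 5.02875719e-04, -4.07298195e+01, -2.93699938e+01, -1.46366542e-04,
        3.41340303e-03,  9.90403237e-06]), 'eef_pos': array([ 0.30301843, -0.60250345,  0.23806033]), 'tcp_rot': array([ 9.73000667e-01,  2.30799758e-01, -8.20955166e-05, -1.08036218e-03]), 'contact_force': array([-0.10958239, -0.95234641, -0.50289296]), 'wrist_torque': array([-0.02704257,  0.0149448 , -0.01969362]), 'finger_force': 0.0, 'opening': 0.9948038347975046}
```

View pics/top0b.png

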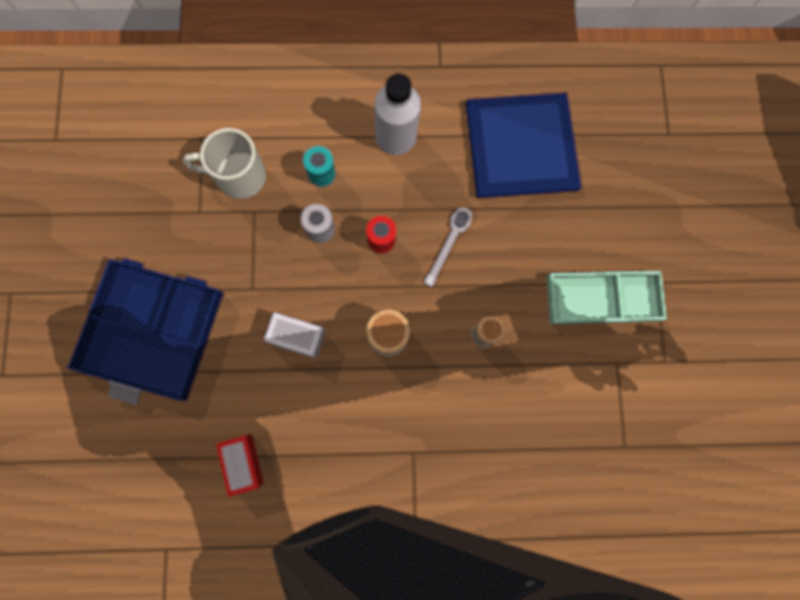

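View pics/side0.png

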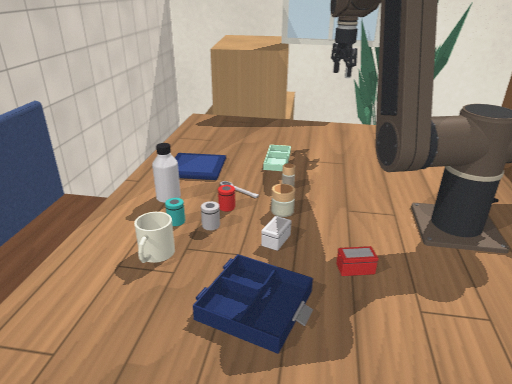

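The top view (800 px copy) shows:
- Lunchbox at (145,330), with its latch at (125,393). Tray at (607,297), short bay on the right.
- Wide jar (388,330), slim jar (490,331), spoon (430,282) to (461,215).
- Pot candidates: grey (317,222), turquoise (319,165), red (381,233). The plain steel grey one fits.
- Tin candidates: bare silver (294,335), red (240,465). The silver one fits.

Next I'll measure these and overlay the models.

```bash
cat > fit.py <<'E'
from h import *
from scipy.optimize import least_squares
S=1.5625
def rect(x,y,a,w,l,z):
    c=np.array([[-w,-l],[w,-l],[w,l],[-w,l]])/2; r=np.array([[np.cos(a),-np.sin(a)],[np.sin(a),np.cos(a)]])
    return np.c_[c@r.T+[x,y],np.full(4,z)]
def circ(x,y,r,z):
    t=np.linspace(0,2*np.pi,40); return np.c_[x+r*np.cos(t),y+r*np.sin(t),np.full(40,z)]
def pl(im,P,col,k,off,n='top',st=None):
    q=(w2px(n,P,st)-off)*k; cv2.polylines(im,[np.round(q).astype(int)],True,col,1,cv2.LINE_AA)
E
python3 - <<'E'
from fit import *
# lunchbox corners (800-scale)
def f(uv,z): return px2w('top',np.array(uv)/S,z)
lb=f([[70,368],[187,398],[222,292],[110,262]],.036); print('lb',lb.round(3), np.linalg.norm(lb-np.roll(lb,-1,0),axis=1).round(3))
tr=f([[548,272],[662,271],[666,320],[551,324]],.022); print('tray',tr.round(3),np.linalg.norm(tr-np.roll(tr,-1,0),axis=1).round(3))
tn=f([[271,314],[322,328],[316,356],[265,340]],.045); print('tin',tn.round(3),np.linalg.norm(tn-np.roll(tn,-1,0),axis=1).round(3))
print('wj',f([[388,330]],.07),'sj',f([[490,330]],.07),'pot',f([[316,217]],.06),'spoon',f([[430,282],[463,210]],.004))
E
```

```text
lb [[0.407 0.462 0.036]
 [0.361 0.292 0.036]
 [0.516 0.247 0.036]
 [0.564 0.416 0.036]] [0.176 0.161 0.176 0.164]
tray [[ 0.541 -0.25   0.022]
 [ 0.54  -0.429  0.022]
 [ 0.463 -0.427  0.022]
 [ 0.46  -0.249  0.022]] [0.179 0.077 0.178 0.081]
tin [[0.48  0.172 0.045]
 [0.458 0.097 0.045]
 [0.417 0.106 0.045]
 [0.442 0.18  0.045]] [0.078 0.042 0.078 0.039]
wj [[0.44986011 0.00068147 0.07      ]] sj [[ 0.44712382 -0.14565766  0.07      ]] pot [[0.62291927 0.10483195 0.06      ]] spoon [[ 0.53233059 -0.06781121  0.004     ]
 [ 0.64969747 -0.12493208  0.004     ]]
```

```bash
python3 - <<'E'
from fit import *
im=cv2.imread('pics/top0.png'); off=np.array([40,115]);k=2
c=cv2.resize(im[115:265,40:435],None,fx=k,fy=k,interpolation=cv2.INTER_CUBIC)
G=(0,255,0);Y=(0,255,255)
a=np.radians(-15.5);lb=(.462,.354)
pl(c,rect(*lb,a,.172,.172,.036),G,k,off)
ca=np.array([[np.cos(a),-np.sin(a)],[np.sin(a),np.cos(a)]])
for x,y,w,l in((-.044,0,.076,.164),(.040,.036,.084,.092),(.04,-.048,.084,.068)):
    p=ca@[x,y]+lb; pl(c,rect(*p,a,w,l,.030),Y,k,off); print('bay',p.round(4))
pl(c,rect(.501,-.339,0,.076,.174,.022),G,k,off);pl(c,rect(.501,-.306,0,.068,.1,.022),Y,k,off)
pl(c,rect(.450,.139,np.radians(-16.5),.044,.076,.045),G,k,off)
pl(c,circ(.45,0,.031,.07),G,k,off);pl(c,circ(.447,-.146,.019,.07),G,k,off);pl(c,circ(.623,.105,.023,.06),G,k,off)
pl(c,np.array([[.532,-.068,.007],[.650,-.125,.007]]),Y,k,off)
cv2.imwrite('pics/ov.png',c)
E
```

```text
bay [0.4196 0.3658]
bay [0.5102 0.378 ]
bay [0.4877 0.2971]
```

View pics/ov.png

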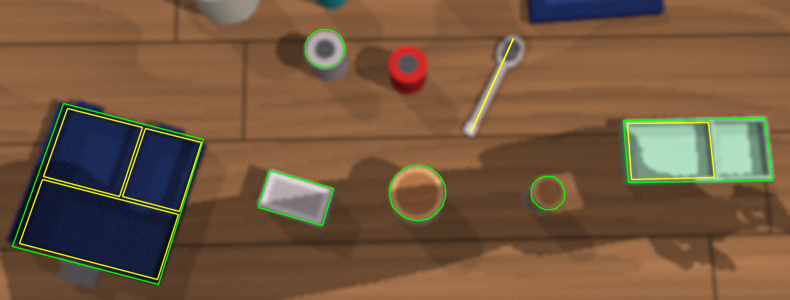

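Overlay agrees with everything: the box, tray, grey pot and silver tin outlines match to about 2 mm. I'll start with the slim jar.

```bash
cat >> h.py <<'E'
def heading(st):
    m=R.from_quat(st['tcp_rot']).as_matrix(); return np.arctan2(m[1,0],m[0,0])
def go(x,y,z,hdeg=None):
    s=ctrl.get_state(); m=R.from_quat(s['tcp_rot']).as_matrix(); h=heading(s)
    d=m.T@(np.array([x,y,z])-s['eef_pos']); t=0 if hdeg is None else (np.degrees(h)-hdeg+180)%360-180
    print('t',round(s['time'],1),'at',s['eef_pos'].round(4),'h',round(np.degrees(h),1),'q6',round(s['qpos'][5],2),'shift',d.round(4),'turn',round(t,1),'dist rows',round(np.linalg.norm(d)/.05,1))
E
python3 -c "
from h import *
go(.447,-.146,.2)"
```

```text
t 0.1 at [ 0.303  -0.6025  0.2381] h 26.7 q6 -0.15 shift [ 0.3337 -0.3431  0.0389] turn 0 dist rows 9.6
```

Emit:
{"name": "send_rows", "arguments": {"steps": [[0.334,-0.343,0.039,-63.3,1],[0.334,-0.343,0.039,-63.3,1],[0.334,-0.343,0.039,-63.3,1],[0.334,-0.343,0.039,-63.3,1],[0.334,-0.343,0.039,-63.3,1],[0.334,-0.343,0.039,-63.3,1],[0.334,-0.343,0.039,-63.3,1],[0.334,-0.343,0.039,-63.3,1],[0.334,-0.343,0.039,-63.3,1],[0.334,-0.343,0.039,-63.3,1],[0.334,-0.343,0.039,-63.3,1],[0.334,-0.343,0.039,-63.3,1]], "squeeze": 40}}

```text
time: 1.3
eef_pos: [0.4474, -0.1461, 0.2]
tcp_rot: [0.707, 0.708, -0.0, -0.0]
contact_force: [-0.3, -0.8, -0.7]
opening: 1.002
finger_force: 0.0
```

```bash
cat > look.py <<'E'
import sys
from fit import *
def look(f,items):
    st=ctrl.get_state(); im=ctrl.read_camera('wrist')[:,:,::-1].copy()
    for P,c in items: pl(im,P,c,1,0,'wrist',st)
    cv2.imwrite('pics/'+f,im); return st
E
python3 -c "
from look import *
go(.447,-.146,.034)
look('w1.png',[(circ(.447,-.146,.019,.07),(0,255,0)),(circ(.45,0,.031,.07),(0,255,0))])"
```

```text
t 1.3 at [ 0.4474 -0.1461  0.2   ] h 90.1 q6 -0.53 shift [ 1.00e-04 -3.00e-04  1.66e-01] turn 0 dist rows 3.3
```

View pics/w1.png

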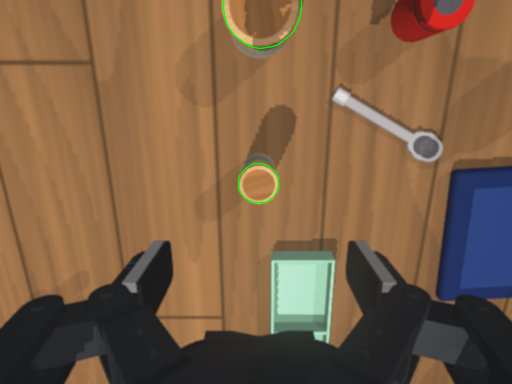

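Both jar outlines match, with the slim jar at (258,183). The spoon handle end is at (342,96) and the bowl tip near (441,157). Descending to grip.

Emit:
{"name": "send_rows", "arguments": {"steps": [[0,0,0.05,0,1],[0,0,0.1,0,1],[0,0,0.14,0,1],[0,0,0.166,0,1],[0,0,0.166,0,1],[0,0,0.166,0,0],[0,0,0.166,0,-1],[0,0,0.166,0,-1],[0,0,0.166,0,-1],[0,0,0.166,0,-1],[0,0,0.166,0,-1],[0,0,0.166,0,-1]], "squeeze": 40}}

```text
time: 2.55
eef_pos: [0.449, -0.1476, 0.0364]
tcp_rot: [0.707, 0.707, 0.0, 0.002]
contact_force: [-2.0, -1.2, 5.8]
opening: 0.433
finger_force: 40.4
```

```bash
python3 -c "
from look import *
go(.501,-.391,.12)
"
```

```text
t 2.5 at [ 0.449  -0.1476  0.0364] h 90.0 q6 -0.53 shift [-0.2436  0.0522 -0.0828] turn 0 dist rows 5.3
```

Emit:
{"name": "send_rows", "arguments": {"steps": [[0,0,-0.02,0,-1],[0,0,-0.05,0,-1],[-0.02,0.004,-0.08,0,-1],[-0.05,0.012,-0.08,0,-1],[-0.09,0.02,-0.08,0,-1],[-0.13,0.03,-0.08,0,-1],[-0.17,0.04,-0.08,0,-1],[-0.205,0.046,-0.08,0,-1],[-0.23,0.05,-0.08,0,-1],[-0.244,0.053,-0.08,0,-1],[-0.244,0.053,-0.08,0,-1],[-0.244,0.053,-0.08,0,-1]]}}

```text
time: 3.75
eef_pos: [0.5003, -0.3895, 0.114]
tcp_rot: [0.707, 0.707, 0.0, -0.001]
contact_force: [-0.2, -0.4, -0.9]
opening: 0.434
finger_force: 40.3
```

```bash
python3 -c "
from look import *
go(.501,-.391,.04)
look('w2.png',[(rect(.501,-.391,0,.068,.062,.022),(0,255,0)),(rect(.501,-.306,0,.068,.1,.022),(0,255,255))])"
```

```text
t 3.8 at [ 0.5003 -0.3895  0.114 ] h 90.0 q6 -0.82 shift [-0.0016  0.0008  0.074 ] turn 0 dist rows 1.5
```

View pics/w2.png

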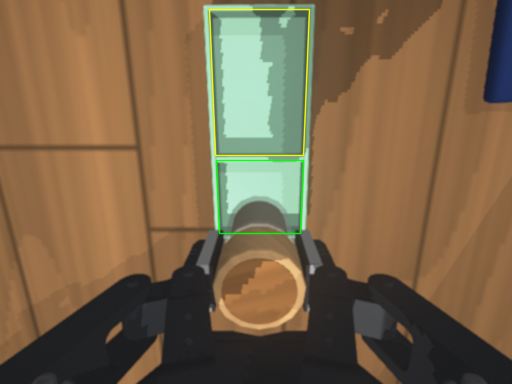

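The tray outlines match, and the held jar hangs over the short bay at (258,285). Lowering.

Emit:
{"name": "send_rows", "arguments": {"steps": [[-0.001,0.001,0.02,0,-1],[-0.001,0.001,0.04,0,-1],[-0.001,0.001,0.055,0,-1],[-0.001,0.001,0.065,0,-1],[-0.001,0.001,0.07,0,-1],[-0.001,0.001,0.073,0,-1],[-0.001,0.001,0.075,0,-1],[-0.001,0.001,0.075,0,-1]]}}

```text
time: 4.6
eef_pos: [0.502, -0.3921, 0.0405]
tcp_rot: [0.707, 0.707, -0.0, 0.001]
contact_force: [-1.4, 1.1, 1.9]
opening: 0.432
finger_force: 40.4
```

Emit:
{"name": "send_rows", "arguments": {"steps": [[0,0,0,0,0],[0,0,0,0,0.3],[0,0,0,0,1],[0,0,0,0,1],[0,0,-0.03,0,1],[0,0,-0.08,0,1],[0,0,-0.13,0,1],[0,0,-0.16,0,1]]}}

```text
time: 5.4
eef_pos: [0.5027, -0.3928, 0.2044]
tcp_rot: [0.707, 0.707, -0.0, 0.003]
contact_force: [0.8, -0.4, 0.6]
opening: 1.002
finger_force: 0.0
```

```bash
python3 -c "
from look import *
go(.450,.139,.2,73.5)
print(px2w('wrist',[[342,96],[441,157]],.0035, dict(eef_pos=np.array([.4474,-.1461,.2]),tcp_rot=[.7071,.7071,0,0])))
"
```

```text
t 5.4 at [ 0.5027 -0.3928  0.2044] h 90.0 q6 -0.82 shift [ 0.5318 -0.0528  0.0017] turn 16.5 dist rows 10.7
[[ 0.53673319 -0.0676834   0.0035    ]
 [ 0.65426574 -0.13369737  0.0035    ]]
```

Emit:
{"name": "send_rows", "arguments": {"steps": [[0.532,-0.053,0.0,16.5,1],[0.532,-0.053,0.0,16.5,1],[0.532,-0.053,0.0,16.5,1],[0.532,-0.053,0.0,16.5,1],[0.532,-0.053,0.0,16.5,1],[0.532,-0.053,0.0,16.5,1],[0.532,-0.053,0.0,16.5,1],[0.532,-0.053,0.0,16.5,1],[0.532,-0.053,0.0,16.5,1],[0.532,-0.053,0.0,16.5,1],[0.532,-0.053,0.0,16.5,1],[0.532,-0.053,0.0,16.5,1]]}}

```text
time: 6.6
eef_pos: [0.4477, 0.1438, 0.1995]
tcp_rot: [0.8, 0.6, 0.0, -0.0]
contact_force: [0.1, -0.0, 0.1]
opening: 1.003
finger_force: 0.0
```

```bash
python3 -c "
from look import *
go(.450,.139,.03,73.5)
look('w3.png',[(rect(.450,.139,np.radians(-16.5),.044,.076,.045),(0,255,0)),(circ(.45,0,.031,.07),(0,255,0))])"
```

```text
t 6.6 at [0.4477 0.1438 0.1995] h 73.8 q6 0.38 shift [-0.0042  0.0036  0.1695] turn 0.3 dist rows 3.4
```

View pics/w3.png

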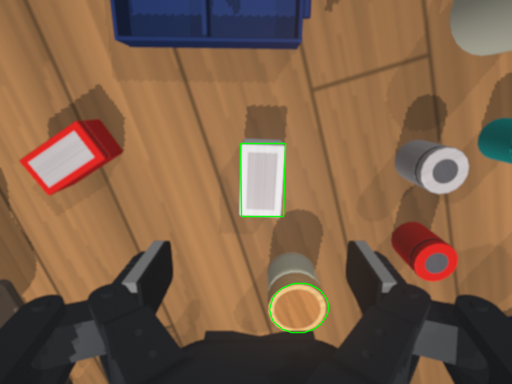

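The bare silver tin sits at (262,180), matching its outline, and the red one is off at (70,157). Descending on the silver tin.

Emit:
{"name": "send_rows", "arguments": {"steps": [[-0.004,0.003,0.05,0,1],[-0.004,0.003,0.1,0,1],[-0.004,0.003,0.14,0,1],[-0.004,0.003,0.169,0,1],[-0.004,0.003,0.169,0,1],[-0.004,0.003,0.169,0,0.2],[-0.004,0.003,0.169,0,-1],[-0.004,0.003,0.169,0,-1],[-0.004,0.003,0.169,0,-1],[-0.004,0.003,0.169,0,-1],[-0.004,0.003,0.169,0,-1],[-0.004,0.003,0.169,0,-1]], "squeeze": 40}}

```text
time: 7.85
eef_pos: [0.4523, 0.1358, 0.0327]
tcp_rot: [0.801, 0.598, 0.002, 0.001]
contact_force: [-2.1, -0.5, 7.3]
opening: 0.505
finger_force: 43.2
```

```bash
python3 -c "
from look import *
go(.501,-.305,.17,90)
"
```

```text
t 7.8 at [0.4523 0.1358 0.0327] h 73.5 q6 0.36 shift [-0.4086  0.1725 -0.1371] turn -16.5 dist rows 9.3
```

Emit:
{"name": "send_rows", "arguments": {"steps": [[0,0,-0.04,0,-1],[0,0,-0.08,0,-1],[-0.01,0.005,-0.12,0,-1],[-0.05,0.02,-0.137,-3,-1],[-0.09,0.04,-0.137,-8,-1],[-0.13,0.055,-0.137,-13,-1],[-0.17,0.072,-0.137,-16.5,-1],[-0.21,0.089,-0.137,-16.5,-1],[-0.25,0.105,-0.137,-16.5,-1],[-0.29,0.122,-0.137,-16.5,-1],[-0.33,0.139,-0.137,-16.5,-1],[-0.37,0.156,-0.137,-16.5,-1]]}}

```text
time: 9.05
eef_pos: [0.4946, -0.2651, 0.1678]
tcp_rot: [0.707, 0.707, 0.0, 0.001]
contact_force: [0.7, 0.0, -1.0]
opening: 0.505
finger_force: 42.4
```

```bash
python3 -c "
from look import *
go(.501,-.305,.0367,90)
"
```

```text
t 9.1 at [ 0.4946 -0.2651  0.1678] h 90.0 q6 -0.67 shift [-0.0398  0.0062  0.1311] turn -0.0 dist rows 2.7
```

Emit:
{"name": "send_rows", "arguments": {"steps": [[-0.025,0.004,0.02,0,-1],[-0.038,0.006,0.05,0,-1],[-0.038,0.006,0.08,0,-1],[-0.038,0.006,0.1,0,-1],[-0.038,0.006,0.1,0,-1]]}}

```text
time: 9.55
eef_pos: [0.4984, -0.2996, 0.0638]
tcp_rot: [0.707, 0.707, -0.0, -0.004]
contact_force: [-0.1, 0.3, -1.7]
opening: 0.505
finger_force: 42.3
```

```bash
python3 -c "
from look import *
go(.501,-.305,.0367,90)
look('w4.png',[(rect(.501,-.391,0,.068,.062,.022),(0,255,0)),(rect(.501,-.306,0,.068,.1,.022),(0,255,255))])"
```

```text
t 9.6 at [ 0.4984 -0.2996  0.0638] h 90.0 q6 -0.72 shift [-0.0055  0.0027  0.027 ] turn -0.0 dist rows 0.6
```

View pics/w4.png

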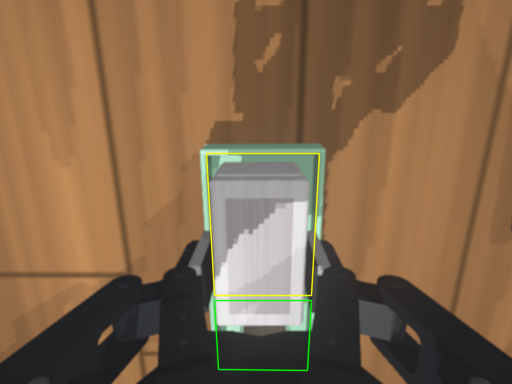

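The tin is over the long bay, centred at about (260,250), with clearance all round. Setting it down.

Emit:
{"name": "send_rows", "arguments": {"steps": [[-0.006,0.002,0.008,0,-1],[-0.006,0.002,0.016,0,-1],[-0.006,0.002,0.022,0,-1],[-0.006,0.002,0.026,0,-1],[-0.006,0.002,0.027,0,-1],[-0.006,0.002,0.027,0,0.1],[-0.006,0.002,0.027,0,0.4],[-0.006,0.002,0.027,0,0.6],[-0.006,0.002,0.0,0,1],[-0.006,0.002,-0.05,0,1],[-0.006,0.002,-0.1,0,1],[-0.006,0.002,-0.13,0,1]]}}

```text
time: 10.8
eef_pos: [0.5042, -0.3085, 0.2027]
tcp_rot: [0.707, 0.707, 0.0, 0.004]
contact_force: [0.4, 0.2, 1.4]
opening: 1.003
finger_force: 0.0
```

```bash
python3 -c "
from look import *
go(.597,-.101,.2,60.7)
look('w5.png',[(circ(.501,-.391,.019,.074),(0,0,255)),(rect(.501,-.306,0,.044,.076,.049),(0,0,255))])
"
```

```text
t 10.8 at [ 0.5042 -0.3085  0.2027] h 90.0 q6 -0.72 shift [0.2075 0.0928 0.0022] turn 29.3 dist rows 4.5
```

View pics/w5.png

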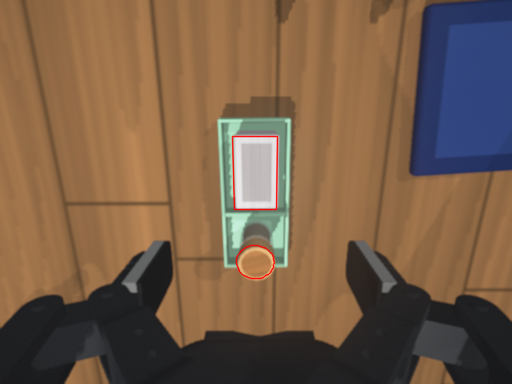

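Tray kit is right: tin at (256,172) in the long bay and slim jar at (255,262) in the short bay. Now the spoon.

Emit:
{"name": "send_rows", "arguments": {"steps": [[0.203,0.098,0.05,-60.7,1],[0.203,0.098,0.05,-60.7,1],[0.203,0.098,0.05,-60.7,1],[0.203,0.098,0.05,-60.7,1],[0.203,0.098,0.05,-60.7,1],[0.203,0.098,0.05,-60.7,1],[0.203,0.098,0.05,-60.7,1],[0.203,0.098,0.05,-60.7,0],[0.203,0.098,0.05,-60.7,0],[0.203,0.098,0.05,-60.7,0],[0.203,0.098,0.05,-60.7,0]]}}

```text
time: 11.95
eef_pos: [0.6008, -0.1047, 0.1474]
tcp_rot: [0.254, 0.967, -0.0, 0.0]
contact_force: [0.1, -0.6, 0.1]
opening: 0.499
finger_force: 0.0
```

```bash
python3 -c "
from look import *
go(.602,-.105,.01,150.7)
a=np.radians(-29.3);u=np.array([np.cos(a),np.sin(a),0]);o=np.array([.595,-.101,.007])
look('w6.png',[(np.array([o-.07*u,o+.07*u]),(0,255,0)),(rect(o[0]+.007*u[0],o[1]+.007*u[1],a,.022,.011,.007),(0,0,255))])
"
```

```text
t 11.9 at [ 0.6008 -0.1047  0.1474] h 150.6 q6 -1.4 shift [-0.0012  0.0004  0.1374] turn -0.1 dist rows 2.7
```

View pics/w6.png

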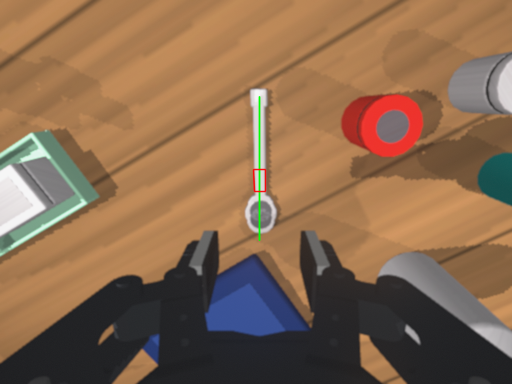

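The spoon lies at col 260, rows 89 to 234. My model is about 6 px too far toward the bowl, so I'll shift 4 mm toward the handle.

Emit:
{"name": "send_rows", "arguments": {"steps": [[0.004,0,0.04,0,-0.4],[0.004,0,0.08,0,-0.4],[0.004,0,0.11,0,-0.4],[0.004,0,0.125,0,-0.4],[0.004,0,0.132,0,-0.4],[0.004,0,0.136,0,-0.4],[0.004,0,0.136,0,-0.4],[0.004,0,0.136,0,-0.4]]}}

```text
time: 12.8
eef_pos: [0.5985, -0.1028, 0.013]
tcp_rot: [0.253, 0.967, -0.0, 0.001]
contact_force: [1.0, 0.0, 0.1]
opening: 0.297
finger_force: 0.0
```

Emit:
{"name": "send_rows", "arguments": {"steps": [[0,0,0.001,0,-1],[0,0,0.001,0,-1],[0,0,0.001,0,-1],[0,0,0.001,0,-1],[0,0,0.001,0,-1]], "squeeze": 50}}

```text
time: 13.3
eef_pos: [0.5985, -0.1028, 0.012]
tcp_rot: [0.253, 0.967, -0.0, 0.001]
contact_force: [-0.4, -0.1, 5.8]
opening: 0.099
finger_force: 49.1
```

Emit:
{"name": "send_rows", "arguments": {"steps": [[0,0,-0.02,0,-1],[0,0,-0.05,0,-1],[0,0,-0.09,0,-1],[0,0,-0.13,0,-1],[0,0,-0.16,0,-1],[0,0,-0.16,0,-1]]}}

```text
time: 13.9
eef_pos: [0.6002, -0.1034, 0.1763]
tcp_rot: [0.253, 0.967, -0.0, 0.005]
contact_force: [0.6, 0.7, 0.0]
opening: 0.094
finger_force: 48.8
```

```bash
python3 -c "
from look import *
go(.4172,.3571,.15,74.5)
look('w7.png',[])
"
```

```text
t 13.9 at [ 0.6002 -0.1034  0.1763] h 150.7 q6 -1.4 shift [0.3853 0.3119 0.0228] turn 76.2 dist rows 9.9
```

View pics/w7.png

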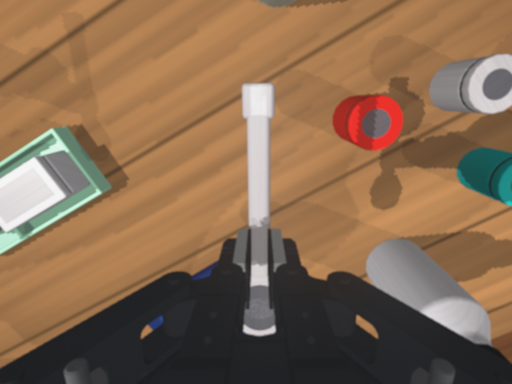

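The spoon is held straight between the pads, with its handle end at (258,85). Moving it to the box's long bay.

Emit:
{"name": "send_rows", "arguments": {"steps": [[0.035,0.028,0,4,-1],[0.07,0.056,0,12,-1],[0.105,0.085,0,20,-1],[0.14,0.113,0,28,-1],[0.175,0.141,0,36,-1],[0.21,0.169,0,44,-1],[0.245,0.197,0,52,-1],[0.28,0.226,0,60,-1],[0.315,0.255,0,68,-1],[0.35,0.283,0,74,-1],[0.385,0.312,0,76.2,-1],[0.385,0.312,0,76.2,-1]]}}

```text
time: 15.15
eef_pos: [0.4107, 0.3614, 0.1676]
tcp_rot: [0.794, 0.607, -0.002, -0.001]
contact_force: [0.5, -1.0, 0.1]
opening: 0.097
finger_force: 48.9
```

```bash
python3 -c "
from look import *
go(.4172,.3571,.017,74.5)
a=np.radians(-15.5)
look('w8.png',[(rect(.4196,.3658,a,.076,.164,.030),(0,255,0)),(rect(.462,.354,a,.172,.172,.036),(0,255,255))])
"
```

```text
t 15.2 at [0.4107 0.3614 0.1676] h 74.8 q6 0.8 shift [-0.0021  0.008   0.1506] turn 0.3 dist rows 3.0
```

View pics/w8.png

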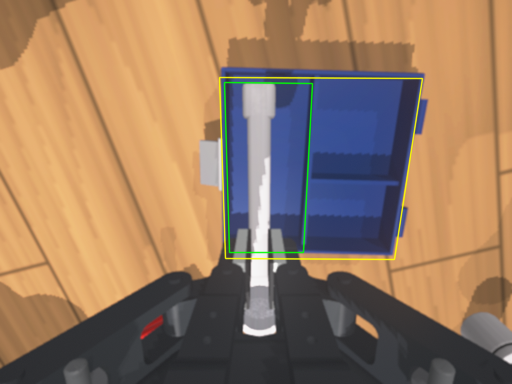

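Box found at cols 221–424, rows 68–258, about 3 mm further in +y than my model. The spoon is along the long bay, so I'm lowering it.

Emit:
{"name": "send_rows", "arguments": {"steps": [[0.001,0.008,0.03,0,-1],[0.001,0.008,0.07,0,-1],[0.001,0.008,0.1,0,-1],[0.001,0.008,0.12,0,-1],[0.001,0.008,0.135,0,-1],[0.001,0.008,0.142,0,-1],[0.001,0.008,0.147,0,-1],[0.001,0.008,0.15,0,-1],[0.001,0.008,0.15,0,-1]]}}

```text
time: 16.1
eef_pos: [0.4228, 0.3571, 0.0208]
tcp_rot: [0.796, 0.605, 0.001, 0.0]
contact_force: [-0.3, -0.8, -0.8]
opening: 0.099
finger_force: 48.9
```

Emit:
{"name": "send_rows", "arguments": {"steps": [[0,0,0.003,0,-1],[0,0,0.004,0,-1],[0,0,0.004,0,-1]]}}

```text
time: 16.4
eef_pos: [0.4223, 0.357, 0.0165]
tcp_rot: [0.796, 0.605, 0.0, 0.0]
contact_force: [-0.6, -0.1, -0.5]
opening: 0.101
finger_force: 48.9
```

Emit:
{"name": "send_rows", "arguments": {"steps": [[0,0,0.001,0,-0.7],[0,0,0.001,0,-0.4],[0,0,0.0,0,-0.3],[0,0,-0.01,0,-0.3],[0,0,-0.04,0,-0.3],[0,0,-0.09,0,0],[0,0,-0.14,0,1],[0,0,-0.18,0,1],[0,0,-0.18,0,1]]}}

```text
time: 17.3
eef_pos: [0.426, 0.3592, 0.2056]
tcp_rot: [0.796, 0.605, 0.008, 0.001]
contact_force: [-0.1, -0.2, 0.6]
opening: 0.979
finger_force: 0.0
```

```bash
python3 -c "
from look import *
go(.45,0,.2,74.5)
a=np.radians(-15.5)
look('w9.png',[(rect(.4196,.3658,a,.076,.164,.030),(0,255,0)),(rect(.5102,.378,a,.084,.092,.03),(0,255,255)),(rect(.4877,.2971,a,.084,.068,.03),(0,255,255))])
"
```

```text
t 17.3 at [0.426  0.3592 0.2056] h 74.5 q6 0.79 shift [-0.3398  0.1191  0.003 ] turn 0.0 dist rows 7.2
```

View pics/w9.png

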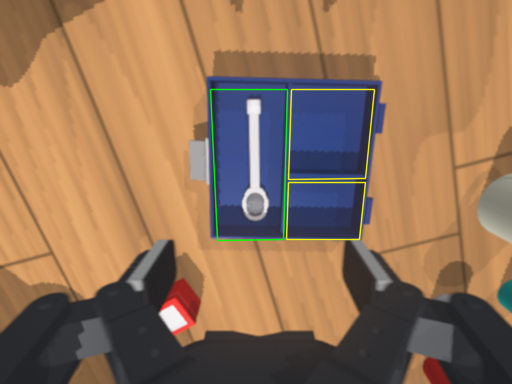

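The spoon lies flat in the long bay, from (254,98) to (256,220). Next the wide jar.

Emit:
{"name": "send_rows", "arguments": {"steps": [[-0.05,0.017,0,0,1],[-0.1,0.035,0,0,1],[-0.15,0.053,0,0,1],[-0.2,0.07,0,0,1],[-0.25,0.088,0,0,1],[-0.3,0.105,0,0,1],[-0.34,0.119,0.003,0,1],[-0.34,0.119,0.003,0,1],[-0.34,0.119,0.003,0,1],[-0.34,0.119,0.003,0,1]]}}

```text
time: 18.35
eef_pos: [0.4455, -0.0018, 0.1925]
tcp_rot: [0.796, 0.605, -0.0, -0.001]
contact_force: [-0.2, -0.5, -0.0]
opening: 0.997
finger_force: 0.0
```

```bash
python3 -c "
from look import *
go(.45,0,.047,74.5)
look('w10.png',[(circ(.45,0,.031,.07),(0,255,0))])
"
```

```text
t 18.4 at [ 0.4455 -0.0018  0.1925] h 74.5 q6 0.04 shift [0.0028 0.0042 0.1455] turn -0.0 dist rows 2.9
```

View pics/w10.png

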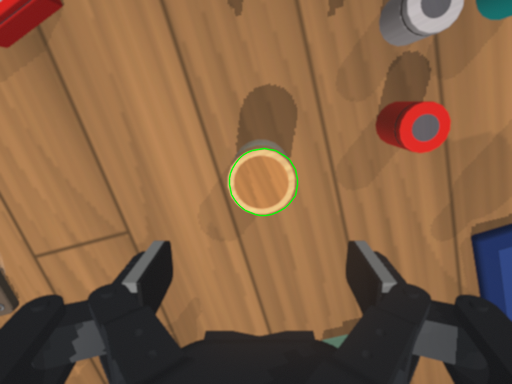

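The wide jar at (263,182) fits its outline. Correcting 3–4 mm, descending and gripping.

Emit:
{"name": "send_rows", "arguments": {"steps": [[0.003,0.004,0.03,0,1],[0.003,0.004,0.06,0,1],[0.003,0.004,0.09,0,1],[0.003,0.004,0.12,0,1],[0.003,0.004,0.145,0,1],[0.003,0.004,0.145,0,1],[0.003,0.004,0.145,0,0.5],[0.003,0.004,0.145,0,0],[0.003,0.004,0.145,0,-1],[0.003,0.004,0.145,0,-1],[0.003,0.004,0.145,0,-1],[0.003,0.004,0.145,0,-1]], "squeeze": 50}}

```text
time: 19.6
eef_pos: [0.4522, -0.0006, 0.0501]
tcp_rot: [0.796, 0.605, 0.001, 0.001]
contact_force: [-0.9, 3.3, 6.9]
opening: 0.711
finger_force: 55.5
```

```bash
python3 -c "
from look import *
go(.5107,.38,.147,74.5)
"
```

```text
t 19.6 at [ 0.4522 -0.0006  0.0501] h 74.4 q6 0.04 shift [ 0.3825 -0.0454 -0.0965] turn -0.1 dist rows 7.9
```

Emit:
{"name": "send_rows", "arguments": {"steps": [[0,0,-0.02,0,-1],[0,0,-0.05,0,-1],[0,0,-0.08,0,-1],[0.02,-0.002,-0.1,0,-1],[0.06,-0.007,-0.1,0,-1],[0.1,-0.012,-0.1,0,-1],[0.14,-0.017,-0.1,0,-1],[0.18,-0.021,-0.1,0,-1],[0.22,-0.026,-0.1,0,-1],[0.26,-0.031,-0.1,0,-1],[0.3,-0.036,-0.1,0,-1],[0.34,-0.04,-0.1,0,-1]]}}

```text
time: 20.8
eef_pos: [0.5027, 0.3389, 0.1475]
tcp_rot: [0.796, 0.605, -0.0, 0.0]
contact_force: [0.5, -1.9, -1.7]
opening: 0.707
finger_force: 55.5
```

```bash
python3 -c "
from look import *
go(.5107,.38,.0525,74.5)
"
```

```text
t 20.8 at [0.5027 0.3389 0.1475] h 74.5 q6 0.7 shift [ 0.0418 -0.0032  0.095 ] turn 0.0 dist rows 2.1
```

Emit:
{"name": "send_rows", "arguments": {"steps": [[0.025,-0.002,0,0,-1],[0.039,-0.003,0.01,0,-1],[0.04,-0.003,0.03,0,-1],[0.04,-0.003,0.045,0,-1],[0.04,-0.003,0.045,0,-1],[0.04,-0.003,0.045,0,-1]]}}

```text
time: 21.4
eef_pos: [0.5105, 0.3763, 0.1026]
tcp_rot: [0.796, 0.605, -0.001, -0.0]
contact_force: [-1.0, 0.0, -2.4]
opening: 0.708
finger_force: 55.5
```

```bash
python3 -c "
from look import *
go(.5107,.38,.0525,74.5)
a=np.radians(-15.5)
shot('side','s1.png')
look('w11.png',[(rect(.5107,.380,a,.084,.092,.03),(0,255,255)),(rect(.4882,.2991,a,.084,.068,.03),(0,255,255))])
a=cv2.imread('pics/s1.png')[200:384,130:370];b=cv2.imread('pics/w11.png')
cv2.imwrite('pics/c11.png',np.hstack([cv2.resize(b,(400,300)),cv2.resize(a,(391,300))]))
"
```

```text
t 21.4 at [0.5105 0.3763 0.1026] h 74.5 q6 0.75 shift [ 0.0037 -0.0008  0.0501] turn -0.0 dist rows 1.0
```

View pics/c11.png

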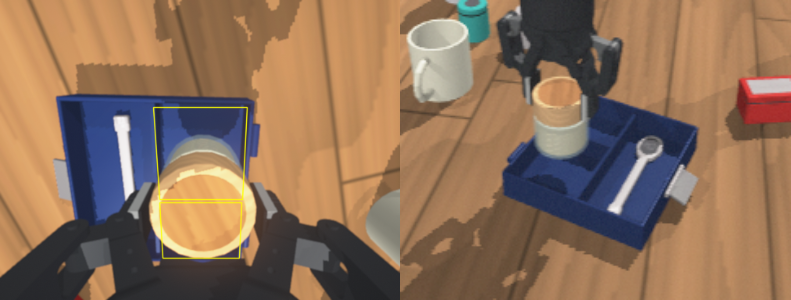

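The jar hangs over the bigger rear bay (wrist view (205,200) in the left half) and is inside the walls in the side view too. Lowering gently.

Emit:
{"name": "send_rows", "arguments": {"steps": [[0.003,-0.001,0.015,0,-1],[0.003,-0.001,0.03,0,-1],[0.003,-0.001,0.038,0,-1],[0.003,-0.001,0.044,0,-1],[0.003,-0.001,0.047,0,-1],[0.003,-0.001,0.049,0,-1],[0.003,-0.001,0.05,0,-1],[0.003,-0.001,0.05,0,-1]]}}

```text
time: 22.3
eef_pos: [0.5111, 0.3804, 0.0542]
tcp_rot: [0.796, 0.605, 0.0, 0.0]
contact_force: [-1.6, -0.5, 1.0]
opening: 0.71
finger_force: 55.7
```

Emit:
{"name": "send_rows", "arguments": {"steps": [[0,0,0,0,0.5],[0,0,0,0,0.7],[0,0,0,0,1],[0,0,0,0,1],[0,0,-0.01,0,1],[0,0,-0.04,0,1],[0,0,-0.09,0,1],[0,0,-0.14,0,1],[0,0,-0.15,0,1]]}}

```text
time: 23.2
eef_pos: [0.5142, 0.3821, 0.213]
tcp_rot: [0.796, 0.605, 0.007, 0.001]
contact_force: [0.1, 0.4, 0.9]
opening: 1.002
finger_force: 0.0
```

```bash
python3 -c "
from look import *
go(.623,.105,.2)
print(px2w('top',np.array([[318,152],[381,228],[228,150],[397,150]])/1.5625,[.06,.06,.085,0]).round(3))
"
```

```text
t 23.2 at [0.5142 0.3821 0.213 ] h 74.5 q6 0.75 shift [-0.2381  0.1788  0.0125] turn 0 dist rows 6.0
[[ 0.727  0.102  0.06 ]
 [ 0.604  0.008  0.06 ]
 [ 0.72   0.232  0.085]
 [ 0.756 -0.021  0.   ]]
```

Emit:
{"name": "send_rows", "arguments": {"steps": [[-0.04,0.03,0,0,0.5],[-0.08,0.06,0,0,0.5],[-0.12,0.09,0,0,0.5],[-0.16,0.12,0.004,0,0.5],[-0.2,0.15,0.008,0,0.5],[-0.238,0.179,0.0125,0,0.5],[-0.238,0.179,0.0125,0,0.5],[-0.238,0.179,0.0125,0,0.5],[-0.238,0.179,0.0125,0,0.5]]}}

```text
time: 24.1
eef_pos: [0.6192, 0.1038, 0.1909]
tcp_rot: [0.796, 0.605, 0.0, -0.0]
contact_force: [0.0, 0.2, -0.4]
opening: 0.751
finger_force: 0.0
```

```bash
python3 -c "
from look import *
go(.623,.105,.043,74.5)
look('w12.png',[(circ(.623,.105,.023,.06),(0,255,0))])
"
```

```text
t 24.1 at [0.6192 0.1038 0.1909] h 74.5 q6 0.27 shift [0.0021 0.0034 0.1479] turn 0.0 dist rows 3.0
```

View pics/w12.png

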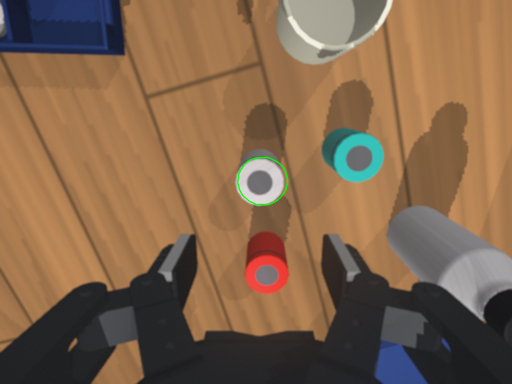

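The plain steel pot is at (262,181), on its outline, with turquoise at (357,157) and red at (266,270) both clear of the fingers' path. Gripping.

Emit:
{"name": "send_rows", "arguments": {"steps": [[0.002,0.003,0.04,0,0.5],[0.002,0.003,0.08,0,0.5],[0.002,0.003,0.115,0,0.5],[0.002,0.003,0.14,0,0.5],[0.002,0.003,0.147,0,0.5],[0.002,0.003,0.147,0,0.5],[0.002,0.003,0.147,0,0.2],[0.002,0.003,0.147,0,-1],[0.002,0.003,0.147,0,-1],[0.002,0.003,0.147,0,-1],[0.002,0.003,0.147,0,-1],[0.002,0.003,0.147,0,-1]], "squeeze": 50}}

```text
time: 25.35
eef_pos: [0.6248, 0.1044, 0.0465]
tcp_rot: [0.796, 0.605, 0.002, 0.001]
contact_force: [-0.3, 1.2, 6.9]
opening: 0.519
finger_force: 51.6
```

```bash
python3 -c "
from look import *
go(.4882,.2991,.16,74.5)
"
```

```text
t 25.4 at [0.6248 0.1044 0.0465] h 74.5 q6 0.28 shift [ 0.1513 -0.1833 -0.114 ] turn -0.0 dist rows 5.3
```

Emit:
{"name": "send_rows", "arguments": {"steps": [[0,0,-0.03,0,-1],[0,0,-0.07,0,-1],[0,0,-0.11,0,-1],[0.02,-0.025,-0.115,0,-1],[0.045,-0.054,-0.115,0,-1],[0.07,-0.085,-0.115,0,-1],[0.095,-0.115,-0.115,0,-1],[0.12,-0.145,-0.115,0,-1],[0.14,-0.17,-0.115,0,-1],[0.15,-0.182,-0.115,0,-1],[0.151,-0.183,-0.115,0,-1],[0.151,-0.183,-0.115,0,-1]]}}

```text
time: 26.55
eef_pos: [0.4875, 0.2981, 0.1589]
tcp_rot: [0.796, 0.605, 0.0, 0.0]
contact_force: [0.3, -0.8, -0.2]
opening: 0.518
finger_force: 51.4
```

```bash
python3 -c "
from look import *
go(.4882,.2991,.0505,74.5)
"
```

```text
t 26.6 at [0.4875 0.2981 0.1589] h 74.5 q6 0.64 shift [0.0012 0.0003 0.1084] turn 0.0 dist rows 2.2
```

Emit:
{"name": "send_rows", "arguments": {"steps": [[0.001,0,0.03,0,-1],[0.001,0,0.06,0,-1],[0.001,0,0.085,0,-1],[0.001,0,0.097,0,-1],[0.001,0,0.103,0,-1],[0.001,0,0.106,0,-1],[0.001,0,0.108,0,-1],[0.001,0,0.109,0,-1],[0.001,0,0.109,0,-1]]}}

```text
time: 27.45
eef_pos: [0.4879, 0.2997, 0.0507]
tcp_rot: [0.796, 0.605, 0.001, 0.0]
contact_force: [-0.1, -0.4, -1.1]
opening: 0.522
finger_force: 51.4
```

Emit:
{"name": "send_rows", "arguments": {"steps": [[0,0,0.001,0,-1],[0,0,0.001,0,0.1],[0,0,0.001,0,0.3],[0,0,0.001,0,0.5],[0,0,-0.005,0,0.6],[0,0,-0.03,0,0.6],[0,0,-0.08,0,0.6],[0,0,-0.13,0,0.6],[0,0,-0.16,0,0.6],[-0.03,0,-0.18,0,0.6],[-0.06,0,-0.18,0,0.6],[-0.06,0,-0.18,0,0.6]]}}

```text
time: 28.65
eef_pos: [0.471, 0.2398, 0.2313]
tcp_rot: [0.797, 0.604, 0.001, 0.001]
contact_force: [-0.3, 0.6, -1.2]
opening: 0.797
finger_force: 0.0
```

```bash
python3 -c "
from look import *
look('w13.png',[])
shot('top','t2.png');shot('side','s2.png')
a=cv2.imread('pics/t2.png');b=cv2.imread('pics/s2.png')[100:384];w=cv2.imread('pics/w13.png')
cv2.imwrite('pics/fin.png',np.vstack([np.hstack([cv2.resize(a,(400,300)),cv2.resize(w,(400,300))]),np.hstack([cv2.resize(b,(540,300)),np.zeros((300,260,3),'uint8')])]))
"
```

```text
(no output)
```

View pics/fin.png

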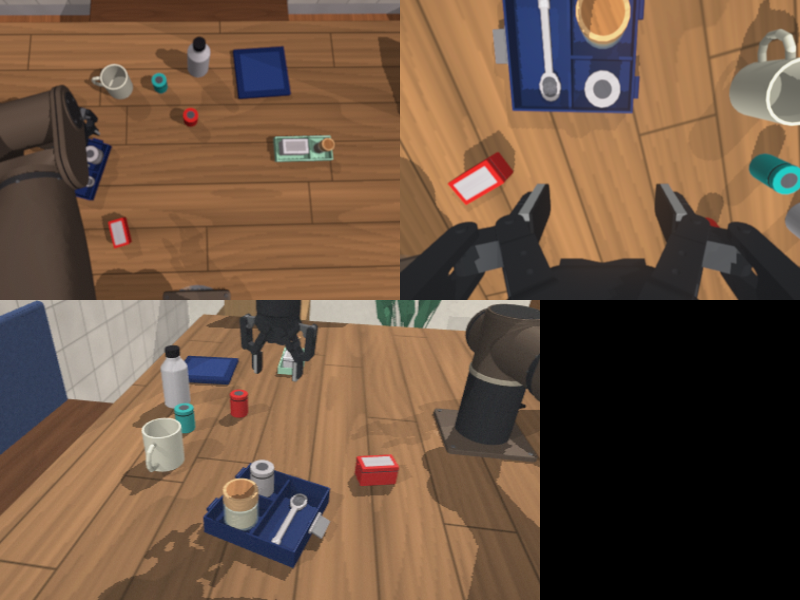

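All five things sit in their own bays: wide jar, pot and spoon in the box, tin and slim jar in the tray. The bottle, mug and lid haven't moved and the gripper is clear, so I'm handing in.

```bash
python3 -c "
from plant import ctrl
print(ctrl.sign_off())"
```

```text
the job is handed in; nothing more can be done
None
```

I placed all five things in their own bays and handed the job in at about 29 s of the 138 s allowed; the final pictures looked right, but the hand-in returned no verdict.

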